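Free the jammed beaker and put it on the balance

TASK

The white plastic beaker has jammed inside one of the two steel cups. Grip it by its rim, break it loose with a twist of about 30 degrees (either way) while it is still in the cup, pull it straight up and out, and stand it upright on the round pan of the balance. Leave the spare beaker on the bench where it is.

Things in the scene. Friction and masses are not known exactly. Their poses are not given: they have to be found in the camera images.
- beaker_mid (a point): Centre (half-way up, on the axis) of the jammed white plastic beaker: straight, 56 mm outside diameter, 100 mm tall, wall 3 mm, about 90 g; z up. Its top 50 mm shows above the cup's rim. A pouring lip (12 mm wide, 5 mm out, topmost 6 mm) on its -x side: grip across its y axis. Slips at 10 to 20 N of pull or 0.3 to 0.6 N m of twist, turns either way without stop; a 60 to 100 N grip is fine.
- stand: The steel cup that holds the jammed beaker, fixed to the bench: 70 mm outside diameter, rim 95 mm high, on a dark foot 116 mm wide, 15 mm high. Origin on the axis at bench level, z up; at the start the beaker's x axis lies along this x. The beaker stands on a seat 45 mm above the bench, clamped by four black rubber strips; it is clear after rising 50 mm. An identical cup nearby is empty.
- pan (a point): Centre of the top face of the balance's round steel pan: 136 mm diameter, flat, 60 mm above the bench, z up. The balance is a flat blue box, 220 x 170 mm, 44 mm high, with a display strip at its robot-side (-x) end; it is fixed and the pan does not move. The white box with a square plate and two black knobs is a stirrer, not the balance.
- spare_mid (a point): Centre (half-way up) of a spare beaker of the same shape, size and material, standing loose on the bench by itself; to be left alone.
Things that resemble listed ones, but are neither listed nor needed, are in the scene too. What is shaped like the part that bears beaker_mid but blue is not meant.

How it is judged:
By the outcome, as a careful person would: the job done as asked, in the order asked, and still so for the second after the job is handed in, with the robot touching nothing.
It also fails if it takes over 45 s, if anything falls off the work surface, if the arm or the gripper's body presses on something with over 40 N, if the wrist force passes 120 N, or if a joint passes its speed limit or range.

ROBOT

A 6-joint arm with a two-finger parallel gripper is mounted at the origin on the work surface. World frame = base frame: x ahead of the robot, y to its left, z up, the work surface at z = 0. Lengths are in mm, angles in rad, forces in N, time in s.
With the tool pointing down it reaches from about 250 to 800 mm from the base axis. Payload 8.5 kg.
Tool frame: the origin (TCP) lies midway between the tips of the shut fingers; the grasp point (between the pads) lies 19 mm behind it; z points along the fingers, y is the direction in which the jaws open and shut (so a half turn about z gives the same grasp; the last joint's range is limited). The gripper opens to 85 mm and grips with 20 to 120 N. Pads are 22 mm wide; open, the fingers measure 114 mm over their backs; the gripper's body (76 mm by 85 mm) begins 54 mm behind the grasp point. The pads swing forward as they close: fully open they stand 13 mm farther back than shut.
Start: joints at [1.215, 0.238, -0.013, 1.319, 0, 1.571], TCP at [182.862, 492.078, 231.276] pointing down, gripper open.
Joint ranges: [-2.66, 2.66], [-1.03, 1.9], [-1.14, 1.46], [-1.82, 2.27], [-1.45, 1.34], [-3.14, 3.14]. Speed limits (rad/s): [2.22, 2.22, 2.79, 3.14, 3.14, 3.14].

INTERFACE

Orientations are given as a unit quaternion [w, x, y, z].
In Python, from bench import arm, effector, cams, workorder gives the robot as it stands. The module is installed in compiled form; this text tells all that it offers. Calls block until the motion is done:
- arm.move_pose(position, orientation): joint-space move of the TCP to a pose.
- arm.movel(position, vel=150, rot=None, until_force=None): straight line of the TCP; rot=None keeps the orientation; vel is the mean speed in mm/s. With until_force (N) it stops when the force on the tool has changed by that much, and returns True; else False.
- arm.move_joints(angles): joint-space move.
- effector.let_go() and effector.clamp(strength=None): open the fingers fully, or close them until they stop; strength is the grip in N (None keeps the last).
- arm.wait(seconds).
- arm.inverse_kinematics(position, orientation): joint angles nearest the present ones, or None.
- arm.get_state(): the state.
- cams.snapshot(name): name is "side" or "top"; returns the picture (420x560x3 uint8, red, green, blue); there is no depth.
- cams.camera_params(name): a dict with "intrinsics" (3x3 intrinsics, pixels), "world_from_camera" (4x4, takes a point from camera to world coordinates). Camera axes: x right, y down, z forward; pixel columns grow to the right and rows downward; lengths in mm; the calibration is good to about 2 mm. A picture is of the moment at which its call begins. camera_params takes no time and is no camera call.
A pose or a line that the arm cannot do raises arm.Unreachable and nothing moves.
- workorder.job_done(): hands the job in, once; it reports no verdict.
The state is a dict: "time": time; "qpos": joint angles; "dq": joint speeds; "joint_efforts": joint torques, N m; "position": TCP position; "tcp_rot": TCP orientation; "contact_force": force on the tool from outside, world axes, zero at the start; "torque": the same for the moment, N m; "finger_gap": finger opening in mm.
Only numpy, scipy, OpenCV 4.12 (cv2) and the standard library are available. Lean on these libraries where they do the work, as an engineer would, in place of code of your own. Each camera call takes 0.05 s, during which the arm holds its last target.

## Working session

There is one attempt and no reset: what is moved stays moved. The work goes in short steps, each a Python script; the robot and the scene stay as the last script left them, time stands still between calls to the robot, and variables do not carry over. Pictures are saved under pics/ and viewed, and the job is handed in when it is done.

```bash
mkdir -p pics
python3 - <<'E'
from bench import arm, effector, cams, workorder
import cv2,numpy as np
np.set_printoptions(precision=4,suppress=True)
for n in("top","side"):
    im=cams.snapshot(n); cv2.imwrite(f"pics/{n}0.png",im[:,:,::-1]); p=cams.camera_params(n); print(n,p["intrinsics"],p["world_from_camera"])
s=arm.get_state(); print(s)
E
```

```text
top [[490.8149   0.     284.595 ]
 [  0.     490.8149 212.1997]
 [  0.       0.       1.    ]] [[   0.0011   -0.9826    0.186   344.2469]
 [  -1.       -0.0006    0.003    18.5049]
 [  -0.0029   -0.186    -0.9825 1392.4001]
 [   0.        0.        0.        1.    ]]
side [[398.47     0.     269.3265]
 [  0.     398.47   200.2281]
 [  0.       0.       1.    ]] [[ -0.96    -0.1801   0.2145 363.0273]
 [ -0.28     0.6226  -0.7307 733.8707]
 [ -0.0019  -0.7615  -0.6482 718.9281]
 [  0.       0.       0.       1.    ]]
{'time': 0.1, 'qpos': array([ 1.215 ,  0.2387, -0.0142,  1.3192, -0.    ,  1.5708]), 'dq': array([ 0.0005, -0.0023,  0.0015, -0.0003,  0.0003, -0.002 ]), 'joint_efforts': array([  0.0007, -53.9723,  34.6997,   0.0135,   0.0001,  -0.    ]), 'position': array([182.7564, 491.7742, 230.7422]), 'tcp_rot': array([-0.0001,  0.177 ,  0.9842, -0.0006]), 'contact_force': array([ 0.6683, -0.9538, -0.2051]), 'torque': array([ 0.0101,  0.0135, -0.02  ]), 'finger_gap': 85.11547753657645}
```

View pics/top0.png

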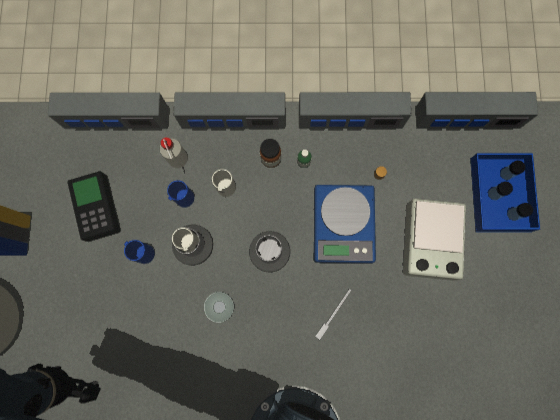

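View pics/side0.png

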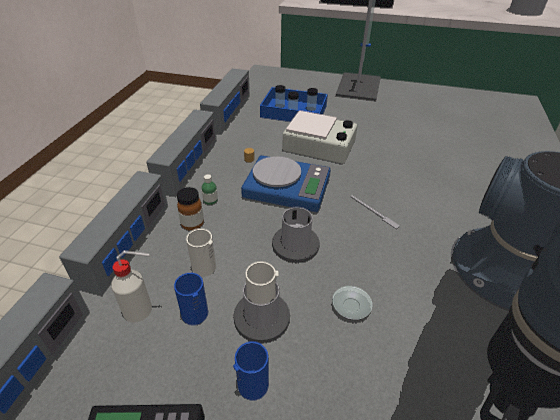

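The jammed beaker is in the left cup (top view about (185,240), side view about (262,285)). The other cup, at about (269,250) in the top view, is empty. The balance pan is at (346,211) and the spare beaker at (222,181), both in the top view. I'll enlarge the jammed beaker to measure it.

Run:
```python
import cv2,numpy as np
t=cv2.imread("pics/top0.png")[200:275,150:225]; s=cv2.imread("pics/side0.png")[250:345,225:320]
cv2.imwrite("pics/z0.png",np.hstack([cv2.resize(t,(400,400),interpolation=cv2.INTER_NEAREST),cv2.resize(s,(400,400),interpolation=cv2.INTER_NEAREST)]))
```

```text
(no output)
```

View pics/z0.png

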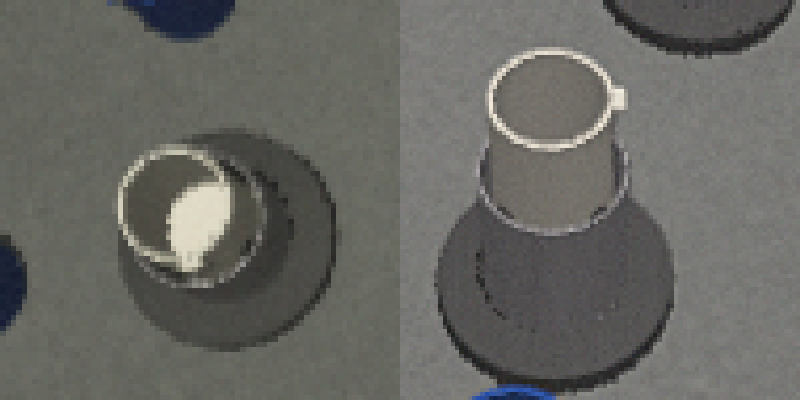

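```bash
cat > h.py <<'E'
import cv2,numpy as np
from scipy.optimize import least_squares
np.set_printoptions(precision=3,suppress=True)
def ray(n,px,z):
    from bench import cams
    p=cams.camera_params(n);K=p["intrinsics"];T=p["world_from_camera"]
    px=np.atleast_2d(px).astype(float)
    d=np.c_[(px-K[:2,2])/[K[0,0],K[1,1]],np.ones(len(px))]@T[:3,:3].T
    s=(z-T[2,3])/d[:,2]
    return (T[:3,3]+d*s[:,None])[:,:2]
def circ(P,r0=None):
    c=P.mean(0)
    f=lambda q:np.hypot(*(P-q[:2]).T)-q[2]
    q=least_squares(f,[*c,r0 or 30],loss="soft_l1",f_scale=1).x
    return q
E
python3 - <<'E'
from h import *
import cv2
def pts(n,box,m):
    x0,y0,x1,y1=box; ys,xs=np.nonzero(m[y0:y1,x0:x1]); return np.c_[xs+x0,ys+y0]
I={n:cv2.imread(f"pics/{n}0.png") for n in("top","side")}
h={n:cv2.cvtColor(I[n],cv2.COLOR_BGR2HSV) for n in I}
# rim, side
m=(I["side"].min(2)>165); P=pts("side",(236,258,285,290),m)
print(len(P)); W=ray("side",P,145)
q=circ(W,28); r=np.hypot(*(W-q[:2]).T); print("rim side",q)
k=r<31; q=circ(W[k],28); d=W-q[:2]; r=np.hypot(*d.T); print(q,k.sum())
l=W[(r>30)&(r<40)]-q[:2]; print("lip dirs",np.c_[l,np.degrees(np.arctan2(l[:,1],l[:,0]))])
# rim top: upper-left arcs
m=(I["top"].min(2)>120); P=pts("top",(168,222,200,255),m); W=ray("top",P,145)
for dz in [0]:
    d=W-q[:2]; r=np.hypot(*d.T); a=np.degrees(np.arctan2(d[:,1],d[:,0])); k=abs(r-27)<5
    k=(r>22)&(r<33)&~((d[:,1]<0)); print("rim top",circ(W[k],28),k.sum())
    print("top lip", np.c_[P,r,a][r>29.5])
# pan
for n,box in(("top",(318,182,376,240)),("side",(248,150,305,192))):
    m=((h[n][...,1]<60)&(h[n][...,2]>100)).astype(np.uint8); x0,y0,x1,y1=box
    M=np.zeros_like(m);M[y0:y1,x0:x1]=m[y0:y1,x0:x1]
    cs=max(cv2.findContours(M,cv2.RETR_EXTERNAL,cv2.CHAIN_APPROX_NONE)[0],key=cv2.contourArea)[:,0]
    print("pan",n,circ(ray(n,cs,60),68),cs.min(0),cs.max(0))
E
```

```text
116
rim side [511.232 287.96   26.455]
[511.261 287.944  26.44 ] 115
lip dirs [[ -28.107  -12.278 -156.403]
 [ -28.729  -10.021 -160.771]
 [ -29.349   -7.775 -165.162]
 [ -29.965   -5.54  -169.525]
 [ -30.579   -3.316 -173.812]]
rim top [513.209 284.566  26.826] 35
top lip [[ 181.     227.      30.202    1.833]
 [ 182.     227.      30.231   -3.051]
 [ 183.     227.      30.478   -7.891]
 [ 184.     227.      30.939  -12.619]
 [ 186.     228.      30.092  -23.522]
 [ 187.     228.      31.21   -27.857]
 [ 188.     228.      32.494  -31.871]
 [ 188.     229.      30.372  -34.621]
 [ 189.     230.      29.977  -41.659]
 [ 190.     231.      30.043  -48.769]
 [ 191.     232.      30.564  -55.736]
 [ 192.     234.      30.489  -66.771]
 [ 192.     235.      29.652  -71.445]
 [ 198.     244.      46.39  -107.263]
 [ 186.     249.      30.121 -152.095]
 [ 187.     249.      31.395 -147.971]
 [ 195.     249.      45.631 -125.657]
 [ 184.     250.      30.565 -162.698]
 [ 185.     250.      31.417 -158.248]
 [ 186.     250.      32.448 -154.057]
 [ 194.     250.      45.261 -130.114]
 [ 191.     252.      43.727 -141.628]
 [ 186.     253.      39.593 -158.531]
 [ 188.     253.      41.726 -151.999]]
pan top [ 600.977 -144.8     66.606] [321 187] [369 235]
pan side [ 605.527 -158.438   80.948] [248 150] [304 184]
```

Rim centre at z = 145: the side view gives (511,288) and the top view gives (513,285). The lip is at about −165°, so the beaker's yaw is about 15°. I'll cross-check against the foot circle and pan before moving.

```bash
cat >> h.py <<'E'
from scipy.spatial.transform import Rotation as R
def quat(phi):
    "tool down, jaw axis (tool y) at angle phi deg"
    y=np.array([np.cos(np.radians(phi)),np.sin(np.radians(phi)),0]);z=np.array([0,0,-1.]);x=np.cross(y,z)
    q=R.from_matrix(np.c_[x,y,z]).as_quat(); return q[[3,0,1,2]]
E
python3 - <<'E'
from h import *
from bench import arm
I={n:cv2.imread(f"pics/{n}0.png") for n in("top","side")}
for n,b in(("top",(170,220,216,268)),("side",(230,296,293,340))):
    x0,y0,x1,y1=b; g=I[n].max(2)
    m=(g<92).astype(np.uint8)if n=="top" else (g<88).astype(np.uint8)
    M=np.zeros_like(m);M[y0:y1,x0:x1]=m[y0:y1,x0:x1]
    c=max(cv2.findContours(M,cv2.RETR_EXTERNAL,cv2.CHAIN_APPROX_NONE)[0],key=cv2.contourArea)[:,0]
    W=ray(n,c,15 if n=="top" else 0); d=np.hypot(*(W-[512,286]).T); W=W[abs(d-58)<6]; print(n,"foot",circ(W,58),len(W))
h=cv2.cvtColor(I["side"],cv2.COLOR_BGR2HSV)
m=(h[...,1]<60)&(h[...,2]>105); ys,xs=np.nonzero(m[150:192,245:303]); P=np.c_[xs+245,ys+150]; W=ray("side",P,60); d=np.hypot(*(W-[600,-144]).T); 
M=np.zeros(m.shape,np.uint8);k=d<74;M[P[k,1],P[k,0]]=1
c=max(cv2.findContours(M,cv2.RETR_EXTERNAL,cv2.CHAIN_APPROX_NONE)[0],key=cv2.contourArea)[:,0]; print("pan side",circ(ray("side",c,60),68),c.min(0),c.max(0))
for z in(260,108):
  for ph in(105,-75,105-32,105+32,-75+32,-75-32):
    print(z,ph,arm.inverse_kinematics([512,286,z],quat(ph)))
for ph in (105,75,-75,-105): print("pan",ph,arm.inverse_kinematics([600,-143,240],quat(ph)))
print(quat(105))
E
```

```text
top foot [512.054 283.118  57.721] 105
side foot [513.235 283.821  58.267] 111
pan side [ 600.149 -145.146   69.317] [250 155] [300 184]
260 105 [0.509 0.339 0.203 1.434 0.    0.248]
260 -75 [ 0.509  0.339  0.203  1.434  0.    -2.894]
260 73 [0.509 0.339 0.203 1.434 0.    0.806]
260 137 [ 0.509  0.339  0.203  1.434  0.    -0.311]
260 -43 [0.509 0.339 0.203 1.434 0.    2.831]
260 -107 [ 0.509  0.339  0.203  1.434  0.    -2.335]
108 105 [ 0.509  0.407 -0.091  1.073  0.     0.248]
108 -75 [ 0.509  0.407 -0.091  1.073  0.    -2.894]
108 73 [ 0.509  0.407 -0.091  1.073  0.     0.806]
108 137 [ 0.509  0.407 -0.091  1.073  0.    -0.311]
108 -43 [ 0.509  0.407 -0.091  1.073  0.     2.831]
108 -107 [ 0.509  0.407 -0.091  1.073  0.    -2.335]
pan 105 [-0.234  0.397  0.24   1.414  0.    -0.496]
pan 75 [-0.234  0.397  0.24   1.414  0.     0.028]
pan -75 [-0.234  0.397  0.24   1.414  0.     2.646]
pan -105 [-0.234  0.397  0.24   1.414  0.    -3.114]
[ 0.    -0.131  0.991  0.   ]
```

The measurements agree: the cup axis is at (512.5, 285) and the pan at (600.5, −145). I'll approach with the jaws at 105°, come down and check.

Run:
```python
from h import *
from bench import arm,effector,cams
effector.let_go()
arm.move_pose([512.5,285,215],quat(105))
print(arm.movel([512.5,285,108],vel=100,until_force=8))
s=arm.get_state(); print(s["time"],s["position"],s["contact_force"])
for n in("top","side"): cv2.imwrite(f"pics/{n}1.png",cams.snapshot(n)[:,:,::-1])
t=cv2.imread("pics/top1.png")[170:290,130:250]; q=cv2.imread("pics/side1.png")[210:345,195:330]
cv2.imwrite("pics/z1.png",np.hstack([cv2.resize(a,(400,400)) for a in(t,q)]))
```

```text
False
2.9833 [512.858 285.242 108.628] [ 0.08   0.286 -0.305]
```

View pics/z1.png

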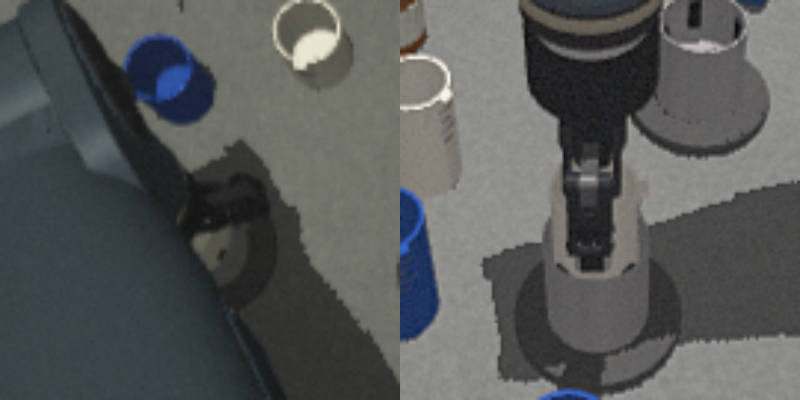

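In the side view (right half of the crop), the near finger stands centred in front of the beaker, at zoomed x≈590 against a beaker axis at about 597. The lip sticks out to the right at about (640,185), clear of the pads. Next I'll clamp gently, then firmly.

Run:
```python
from h import *
from bench import arm,effector,cams
for g in(25,80):
    effector.clamp(g); s=arm.get_state(); print(s["time"],s["finger_gap"],s["position"],s["contact_force"],s["torque"])
```

```text
3.4667 56.24759976422122 [512.708 286.189 108.835] [-2.013  5.134  5.462] [ 1.128  0.446 -0.044]
3.6833 54.99325188956269 [512.714 286.283 109.149] [-4.403  5.427  7.199] [ 0.906  0.687 -0.081]
```

The gap is 55–56 mm, which matches the beaker, and the side force is small. Now I'll twist in steps.

Run:
```python
from h import *
from bench import arm,effector,cams
for ph in(97,89,81,72.5):
    q=arm.inverse_kinematics([512.7,286,108.5],quat(ph)); arm.move_joints(q)
    s=arm.get_state(); y=R.from_quat(s["tcp_rot"][[1,2,3,0]]).as_matrix()[:,1]
    print(round(s["time"],2),np.degrees(np.arctan2(y[1],y[0])),s["finger_gap"],s["position"],s["contact_force"],s["torque"])
cv2.imwrite("pics/side2.png",cams.snapshot("side")[:,:,::-1])
q=cv2.imread("pics/side2.png")[210:345,195:330]; cv2.imwrite("pics/z2.png",cv2.resize(q,(500,500)))
```

```text
3.94 97.16870657684933 55.20620711904421 [512.893 286.321 109.157] [-1.973  1.307  6.726] [ 0.224  0.304 -0.229]
4.2 89.32103702784966 55.02448315729417 [512.927 286.459 109.194] [-2.585  3.051  7.275] [ 0.403  0.33  -0.246]
4.46 81.3160516224548 54.90611347819447 [513.164 286.448 109.161] [-0.466  2.562  5.772] [ 0.478  0.113 -0.232]
4.72 72.82056703911272 54.88650784277204 [513.034 286.489 109.184] [-0.586  2.513  7.696] [ 0.437  0.176 -0.266]
```

View pics/z2.png

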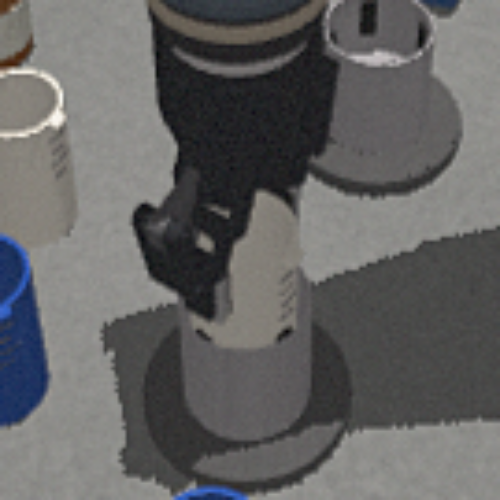

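Graduation marks have come into view at about (290,300) in the zoom. On the spare, these marks sit under the lip. At the start the lip was at the beaker's right silhouette edge, so the beaker turned with the jaws by about 30°, still seated. Now pull straight up.

Run:
```python
from h import *
from bench import arm,effector,cams
for z,v in((120,30),(140,50),(172,60),(245,150)):
    arm.movel([512.7,286,z],vel=v)
    s=arm.get_state(); print(round(s["time"],2),s["finger_gap"],s["position"],s["contact_force"],s["torque"])
for n in("top","side"): cv2.imwrite(f"pics/{n}3.png",cams.snapshot(n)[:,:,::-1])
```

```text
5.31 54.905979560594815 [512.41  285.722 119.957] [-0.941  1.365 -4.444] [0.169 0.184 0.046]
5.86 54.92121912986891 [512.893 285.862 141.23 ] [-2.559 -2.55   4.691] [-0.616  0.759  0.018]
6.54 55.16016864235952 [512.882 286.057 172.344] [-0.272 -0.616 -1.226] [-0.014 -0.003 -0.013]
7.17 54.85046186891898 [512.439 285.838 244.088] [ 0.44  -0.885 -1.424] [-0.037 -0.004 -0.   ]
```

View pics/side3.png

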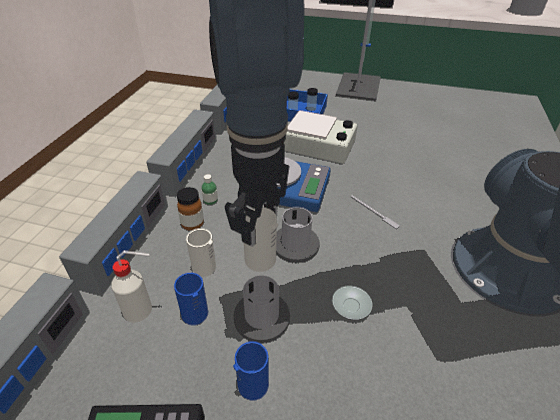

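The beaker is out and hanging upright at about (260,240) in the side view, and the cup at (262,310) is empty. Now to the balance.

Run:
```python
from h import *
from bench import arm,effector,cams
arm.move_pose([600.5,-145,245],quat(73))
arm.movel([600.5,-145,140],vel=120)
s=arm.get_state(); print(round(s["time"],2),s["finger_gap"],s["position"],s["contact_force"])
for n in("top","side"): cv2.imwrite(f"pics/{n}4.png",cams.snapshot(n)[:,:,::-1])
print(arm.movel([600.5,-145,120],vel=15,until_force=4))
s=arm.get_state(); print(round(s["time"],2),s["finger_gap"],s["position"],s["contact_force"])
cv2.imwrite("pics/side5.png",cams.snapshot("side")[:,:,::-1])
q=cv2.imread("pics/side5.png")[60:240,200:380]; q4=cv2.imread("pics/side4.png")[60:240,200:380]
cv2.imwrite("pics/z5.png",np.hstack([cv2.resize(a,(400,400)) for a in(q4,q)]))
```

```text
9.92 55.19199440869664 [ 601.011 -144.998  140.799] [-0.248  0.731 -0.553]
True
10.99 55.2510587187578 [ 600.458 -144.972  124.199] [-1.013  0.25   5.617]
```

View pics/z5.png

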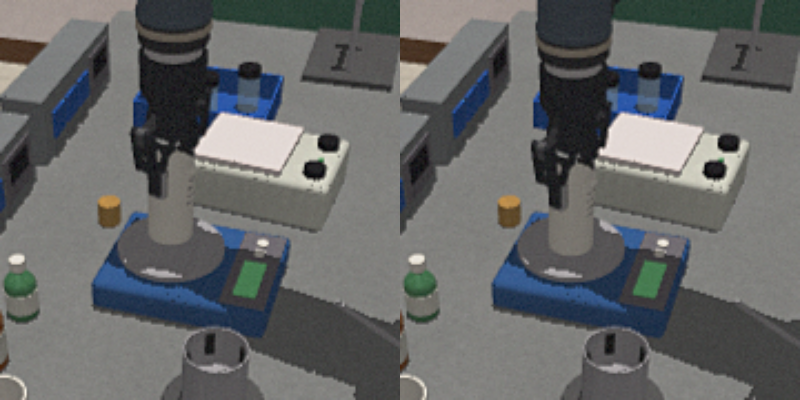

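Contact came at TCP z = 124.2, against about 124 expected. The beaker stands centred on the pan at about (571,230) in the zoom. I'll release and retreat straight up.

Run:
```python
from h import *
from bench import arm,effector,cams
effector.let_go()
s=arm.get_state(); print(round(s["time"],2),s["finger_gap"],s["position"],s["contact_force"])
arm.movel([600.5,-145,260],vel=80)
arm.move_pose([350,-145,330],quat(73))
arm.wait(.5)
s=arm.get_state(); print(round(s["time"],2),s["position"],s["contact_force"])
for n in("top","side"): cv2.imwrite(f"pics/{n}6.png",cams.snapshot(n)[:,:,::-1])
a,b=cv2.imread("pics/top6.png"),cv2.imread("pics/side6.png"); cv2.imwrite("pics/z6.png",np.hstack([cv2.resize(a[140:280,160:400],(400,233)),cv2.resize(b[80:320,160:400],(400,400))[:233]]) )
W=ray("side",np.argwhere(0*b[:1,:1,0]==0)[:,::-1],160)
m=b.min(2)>140; ys,xs=np.nonzero(m[100:200,240:320]); P=np.c_[xs+240,ys+100]; W=ray("side",P,160); d=np.hypot(*(W-[600,-145]).T); k=d<36; print("rim side",circ(W[k],28),k.sum())
a0=cv2.imread("pics/top0.png"); print("spare diff",np.abs(a0[165:198,208:238].astype(int)-a[165:198,208:238]).max(2).mean())
```

```text
11.46 85.28284728718393 [ 599.788 -144.828  123.223] [ 0.359 -0.425 -0.074]
14.83 [ 350.184 -145.013  329.846] [-0.503 -0.997  0.088]
rim side [ 599.161 -143.127   27.029] 67
spare diff 9.368686868686869
```

View pics/side6.png

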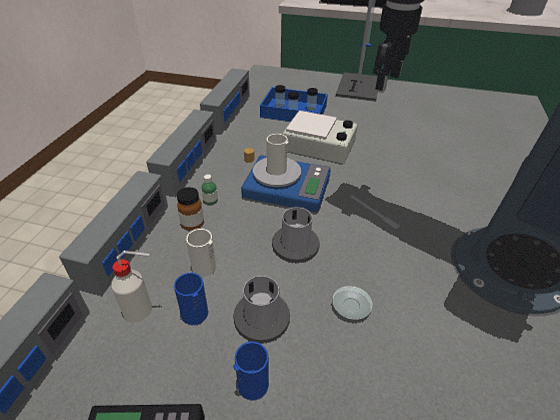

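View pics/top6.png

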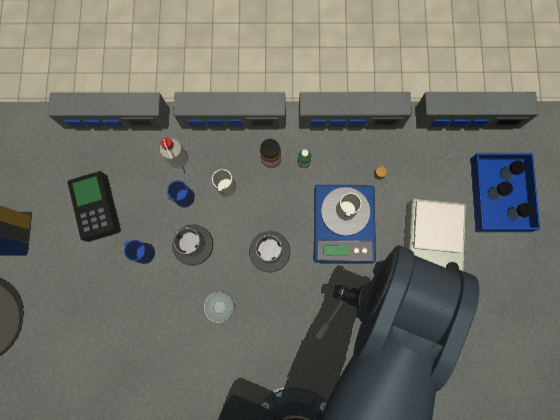

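The beaker stands upright on the pan: side view (277,158), top view (350,205). Both cups are empty, and the spare is still at top view (222,181). The robot is clear of everything, so I'll hand in.

```bash
python3 -c "
from bench import workorder,arm
print(workorder.job_done(),arm.get_state()['time'])"
```

```text
the job is handed in; nothing more can be done
the job is handed in; nothing more can be done
```

The jammed beaker is now standing upright on the balance pan, and I handed the job in at about 15 s of robot time. I gripped it across its rim at 80 N, turned it about 32° in the cup, pulled it straight up and set it down by feel. The hand-in gave no verdict.

**Placing:** the last side view puts its rim centre at (599, −143), about 2 mm from the pan centre I measured at (600.5, −145). It met the pan at the expected height.

**Forces:** the largest I read was about 10 N, at the moment of clamping. These are readings between moves, not a continuous record.

**Spare beaker:** it looks to be in its original place in both views. The pixel comparison there was not exactly zero (mean difference 9), and I put that down to image noise without checking.

**Disagreements:**
- The two cameras put the jammed beaker's rim about 4 mm apart. I used the foot circles to settle the position.
- I judged that the beaker turned with the jaws from its graduation marks, because the lip was hidden by the gripper.

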